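# Brush out a moulded housing

### The arm

A 7-joint arm with a two-finger parallel gripper is mounted at the origin on the work surface. World frame = base frame: x ahead of the robot, y to its left, z up, the work surface at z = 0. Lengths are in m, angles in rad, forces in N, time in s.
With the tool pointing down it reaches from about 0.4 to 0.9 m from the base axis. Payload 5.5 kg.
Tool frame: the origin (TCP) lies midway between the tips of the shut fingers; the grasp point (between the pads) lies 19 mm behind it (manip.grip_depth is the distance from the TCP to the grasp point, in m); z points along the fingers, y is the line along which they close (so a half turn about z gives the same grasp; the last joint's range is limited). The gripper opens to 92 mm and grips with 3 to 60 N. Pads are 19 mm wide; open, the fingers measure 130 mm over their backs; the gripper's body (75 mm by 190 mm) begins 47 mm behind the grasp point.
Start: joints at [-1.073, 0.501, -0.427, 1.55, 0.221, 1.138, -0.21], TCP at [0.151, 0.632, 0.227] pointing down, gripper open.
Joint ranges: [-2.88, 2.88], [-0.31, 2.03], [-1.54, 1.56], [0.2, 2.42], [-1.41, 4.55], [0.19, 2.02], [-2.57, 2.57]. Speed limits (rad/s): [2.57, 2.57, 3.14, 3.14, 3.14, 3.14, 3.14].

### API

Orientations are given as a unit quaternion [x, y, z, w].
In Python, from bench import manip, effector, viewer gives the robot as it stands. Calls block until the motion is done:
- manip.move_pose(position, orientation): joint-space move of the TCP to a pose.
- manip.servo_line(position, ori=None, vel=0.15): straight line of the TCP; ori=None keeps the orientation; vel is the mean speed in m/s.
- manip.movej(angles): joint-space move.
- effector.open_jaws() and effector.close(f_grip=None): open the fingers fully, or close them until they stop; f_grip is the grip in N (None keeps the last).
- manip.sleep(seconds).
- manip.solve_ik(position, orientation): joint angles nearest the present ones, or None.
- viewer.get_image(name): name is "scene" or "top" or "wrist"; returns the picture (480x640x3 uint8, red, green, blue); there is no depth.
- viewer.get_calibration(name): a dict with "vfov" (degrees; the focal length in pixels is half the picture's height over the tangent of half this angle, whatever the lens; pixels are square), "cx", "cy" (the principal point, pixels), "eye" and "attitude" of the camera in the world. Camera axes: x right, y down, z forward; pixel columns grow to the right and rows downward; lengths in m; the calibration is good to about 2 mm. A picture is of the moment at which its call begins: read the wrist's pose just before it. get_calibration takes no time and is no camera call; for the wrist camera it gives the pose at the moment of the call.
A pose or a line that the arm cannot do raises manip.PlanningError and nothing moves.
- manip.hand_in(): hands the job in; it is judged then, once.
Readings, each from a call of its own:
- manip.current_clock(): time.
- manip.current_q(): joint angles.
- manip.current_joint_velocities(): joint speeds.
- manip.current_tau(): joint torques, N m.
- manip.current_tool_pos(): TCP position.
- manip.current_tcp_rot(): TCP orientation.
- manip.current_force(): force on the tool from outside, world axes, zero at the start.
- manip.current_wrist_torque(): the same for the moment, N m.
- manip.current_finger_gap(): finger opening in m.
- manip.current_gripper_force(): force on a finger pad.
Only numpy, scipy, OpenCV 4.12 (cv2) and the standard library are available. Lean on these libraries where they do the work, as an engineer would, in place of code of your own. Each camera call takes 0.05 s, during which the arm holds its last target. There are 200 camera calls.

### The job

Take the long orange-handled brush out of its yellow stand and brush out the white moulded housing that sits in the blue nest: push the bristles right down to the bottom of its bore and draw them up until their lower end is near the mouth, three times or more. Keep the housing seated in its nest, and do not disturb the other white housings. Then set the brush back down in its yellow stand, bristles down, without dropping it, and let go.

Things in the scene. Friction and masses are not known exactly. Their poses are not given: they have to be found in the camera images.
- brush: the brush, 200 mm long, loose, upright in the yellow stand up to 6 mm off its centre. Origin: centre of the flat lower end of the bristles; z runs up the brush. Rigid black bristle cylinder, diameter 50 mm, z = 0 to 70 mm; steel rod, diameter 8 mm, 70 to 120 mm; round orange handle, diameter 26 mm, 120 to 200 mm. 0.08 to 0.17 kg.
- brush_grip (a point): point on the brush's axis in the handle, 170 mm above its lower end (30 mm below the top of the handle); a good place to grip
- housing: the white housing to brush: a round cup 100 mm high, outer diameter 84 mm (foot 92 mm), straight bore 76 mm wide and 88 mm deep, wall 4 mm; a stub pipe of diameter 22 mm on its +x side, 60 mm up, reaches 67 mm from the axis. Loose, 0.25 kg, upright in the blue nest, held only by four low stops. Origin: centre of its underside, z up.
- housing_in (a point): centre of the floor of the housing's bore, 12 mm above the housing's underside
- housing_mouth (a point): centre of the housing's open mouth, 100 mm above its underside
- nest: the fixed blue nest: plate 130 by 130 mm, 12 mm thick, with four stops 26 mm high around the housing's foot. Origin: centre of its underside, on the table, z up. The housing's underside rests 12 mm above it. Nest and stand may be on either side of the robot.
- stand: the fixed yellow brush stand: an upright tube 80 mm high, inner diameter 76 mm, wall 4 mm, on a square foot of 120 mm. Origin: centre of its underside, on the table, z up.
- stand_in (a point): centre of the stand's inner floor, 12 mm above the table; the brush's lower end rests here
- stand_mouth (a point): centre of the stand's open mouth, 80 mm above the table
- spare0: another white moulded housing, same shape as housing, standing loose on the table; not to be disturbed. Origin: centre of its underside, z up.
- spare1: another white moulded housing, same shape as housing, standing loose on the table; not to be disturbed. Origin: centre of its underside, z up.
Not all that is in view belongs to the job. What is shaped like the housing but purple or red is not meant. Of the things like the brush, leave any that is green; of the rest the smaller one is meant.

How it is judged:
By the outcome, as a careful person would: the job done as asked, in the order asked, and still so for the second after the job is handed in, with the robot touching nothing.
It also fails if it takes over 54 s, if anything falls off the work surface, if the arm or the gripper's body presses on something with over 40 N, if the wrist force passes 120 N, or if a joint passes its speed limit or range.

## Working session

There is one attempt and no reset: what is moved stays moved. The work goes in short steps, each a Python script; the robot and the scene stay as the last script left them, time stands still between calls to the robot, and variables do not carry over. Pictures are saved under pics/ and viewed, at most 10 in all, crops included, and the job is handed in when it is done.

```bash
mkdir -p pics; ls; python3 - <<'E'
from bench import manip,effector,viewer
import cv2
for n in("scene","top"):
    cv2.imwrite(f"pics/{n}0.png",viewer.get_image(n)[:,:,::-1]); print(n,viewer.get_calibration(n))
print(viewer.get_calibration("wrist"),manip.current_tcp_rot(),manip.current_clock())
E
```

```text
pics
scene {'vfov': 42.624021408784174, 'cx': 315.863243197713, 'cy': 225.49392645261287, 'eye': array([ 1.03153458, -0.52737203,  1.22029492]), 'attitude': array([ 0.89289594,  0.34263291, -0.09819663, -0.27513077])}
top {'vfov': 47.13860851938065, 'cx': 321.4909608135381, 'cy': 238.21035907931682, 'eye': array([0.51058365, 0.04693699, 1.10981202]), 'attitude': array([ 0.70981148, -0.70341698,  0.03284259, -0.01713419])}
{'vfov': 68.53698267193336, 'cx': 315.2192212785178, 'cy': 236.25490957089144, 'eye': array([0.08309557, 0.64952288, 0.3830318 ]), 'attitude': array([0.77797234, 0.61426609, 0.08118018, 0.10414406])} [ 1.17093719e-01  9.93120466e-01 -8.83507449e-04 -1.40331192e-04] 0.1
```

View pics/scene0.png

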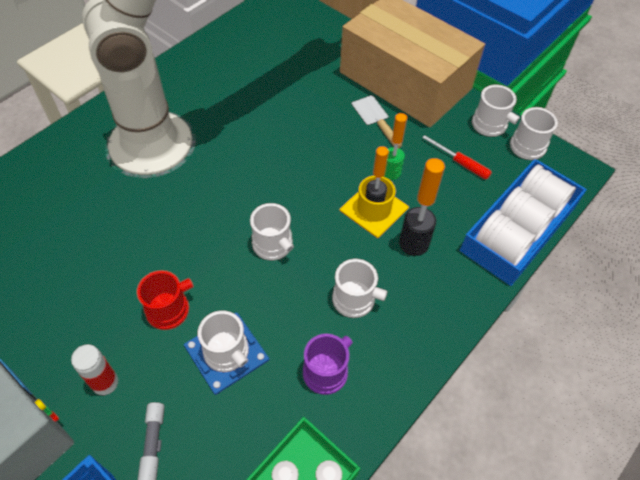

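View pics/top0.png

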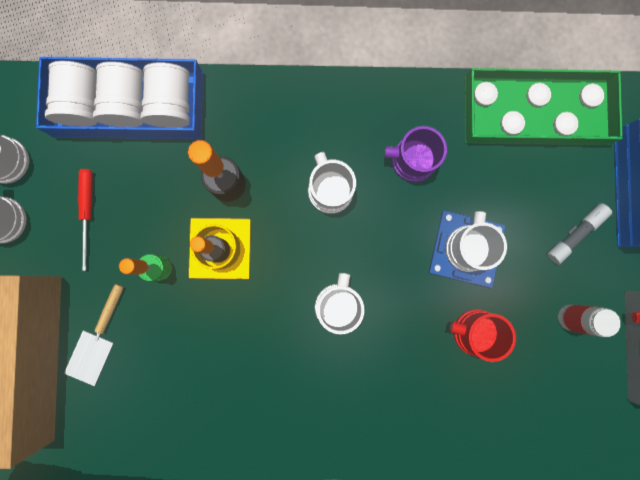

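Candidates for the brush, as scene / top pixels:
- Orange handle in the yellow stand: (381,165) / (200,243).
- Larger orange brush with black bristles: (430,180) / (202,153).
- Green-bristled brush: (398,130) / (130,267).

I choose the one in the yellow stand. The housing is the white one in the blue nest, top (478,248). A close crop will check both.

```bash
cat > h.py <<'E'
from bench import manip,effector,viewer
import numpy as np,cv2
from scipy.spatial.transform import Rotation as R
def ray(c,u,v,z):
    f=240/np.tan(np.radians(c['vfov']/2))
    d=R.from_quat(c['attitude']).apply([(u-c['cx'])/f,(v-c['cy'])/f,1])
    return c['eye']+d*(z-c['eye'][2])/d[2]
def proj(c,p):
    f=240/np.tan(np.radians(c['vfov']/2))
    q=R.from_quat(c['attitude']).inv().apply(np.array(p)-c['eye'])
    return np.array([q[0]/q[2]*f+c['cx'],q[1]/q[2]*f+c['cy']])
E
python3 - <<'E'
from h import *
im=cv2.imread("pics/top0.png")
a=cv2.resize(im[200:300,170:270],None,fx=4,fy=4,interpolation=3);b=cv2.resize(im[200:300,425:525],None,fx=4,fy=4,interpolation=3)
cv2.imwrite("pics/crop.png",np.hstack([a,b]))
c=viewer.get_calibration("top")
for n in((219.5,248.5,.012),(198,243,.212),(478,247,.112),(469,249,.012)): print(n,ray(c,*n))
E
```

```text
(219.5, 248.5, 0.012) [0.56591832 0.225689   0.012     ]
(198, 243, 0.212) [0.56446775 0.22816115 0.212     ]
(478, 247, 0.112) [ 0.56805993 -0.26130969  0.112     ]
(469, 249, 0.012) [ 0.56962049 -0.27393971  0.012     ]
```

View pics/crop.png

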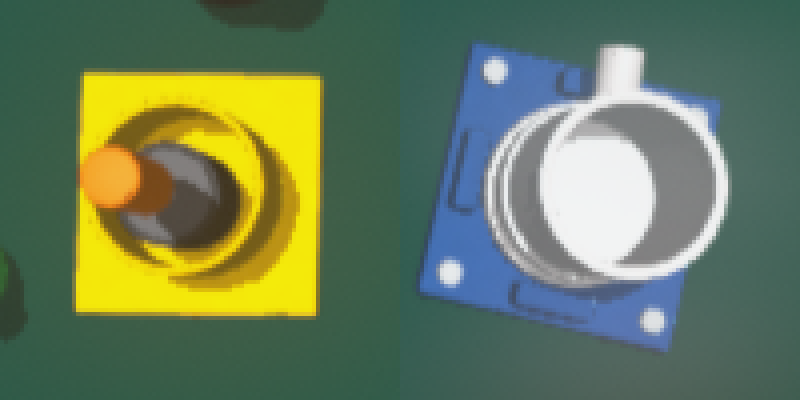

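The crop confirms it. The small orange brush, handle top at top-image pixel (198,244), stands in the yellow stand. The white housing sits in the blue nest, with its mouth centre at about (483,246) and the nest centre at (467.6,249). Next I move above the brush and look.

```bash
python3 - <<'E'
from h import *
c=viewer.get_calibration("top")
B=ray(c,197.6,244.2,.212);S=ray(c,219.5,248.3,.012);M=ray(c,483.2,246.3,.112);N=ray(c,467.4,249,.012)
print(B,S,M,N)
for n,v in dict(top=(126,267),scene=(400,117)).items(): print(ray(viewer.get_calibration(n),*v,.15))
for n,v in dict(top=(202,153),scene=(433,164)).items(): print(ray(viewer.get_calibration(n),*v,.25))
Q=[.38268,.92388,0,0]
for p in([*B[:2],.163],[*B[:2],.35],[*M[:2],.35],[*M[:2],.175]): print(manip.solve_ik(p,Q))
p=manip.current_tool_pos(); manip.servo_line([p[0],p[1],.33],vel=.2)
manip.move_pose([B[0],B[1],.34],Q)
cw=viewer.get_calibration("wrist")
im=viewer.get_image("wrist");cv2.imwrite("pics/w1.png",im[:,:,::-1])
print(proj(cw,B),proj(cw,[*S[:2],.08]),proj(cw,[*S[:2],.012]),manip.current_clock(),manip.current_tool_pos())
E
```

```text
[0.56250587 0.2287618  0.212     ] [0.56631674 0.22569748 0.012     ] [ 0.56943297 -0.27089906  0.112     ] [ 0.56959005 -0.27070307  0.012     ]
[0.52542229 0.36357744 0.15      ]
[0.50261365 0.3878241  0.15      ]
[0.70439397 0.21762835 0.25      ]
[0.68212995 0.24308457 0.25      ]
[-0.28145563  0.46611282 -0.19510648  1.72720443  0.10666594  0.95860482
  0.26775804]
[-0.23583436  0.31341018 -0.25270128  1.5097383   0.07948495  1.32852424
  0.28958986]
[-0.07631248  0.39965003  0.66544489  1.47384034 -0.24856144  1.35362724
  1.38973255]
[ 0.06334212  0.51750924  0.46216277  1.67491869 -0.26330125  1.01131963
  1.39940524]
[312.78033884 231.22867166] [313.84292287 207.99661365] [313.98079489 199.00677664] 2.8833 [0.56178678 0.23051467 0.34000254]
```

View pics/w1.png

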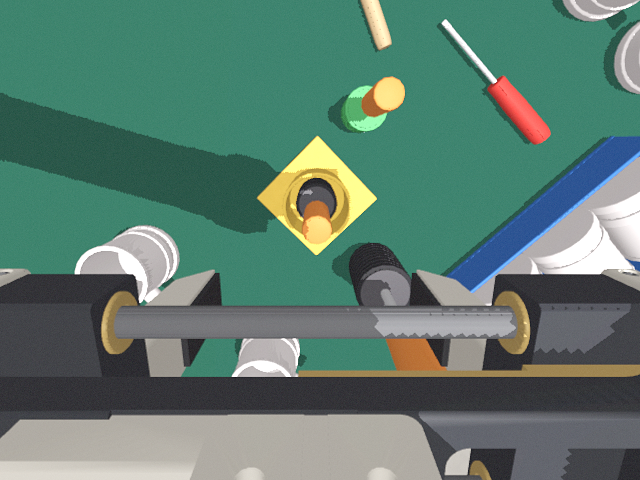

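The wrist view shows the brush handle top at (317,229), within 4 px of the prediction, in the stand centred near (317,203). The large brush is at (380,275) and the green one at (375,105), both beside the stand. I'll correct the position, check clearance and grasp.

```bash
python3 - <<'E'
from h import *
cw=viewer.get_calibration("wrist")
B=ray(cw,317,229,.212);print(B, ray(cw,317,196,.012))
t,s=viewer.get_calibration("top"),viewer.get_calibration("scene")
for a,b in(((126,267),(400,117)),((201,153),(433,164)),((198,244),(381,152))):
    best=min((np.linalg.norm(ray(t,*a,z)-ray(s,*b,z)),z) for z in np.arange(.05,.4,.005)); print(best,ray(t,*a,best[1]))
B=(B+np.array([.56250587,.2287618,.212]))/2
p=[B[0],B[1]]
print(p)
manip.servo_line([*p,.30],vel=.15)
manip.servo_line([*p,.165],vel=.12)
print(manip.current_force())
effector.close(25)
print(manip.current_finger_gap(),manip.current_gripper_force(),manip.current_force(),manip.current_tool_pos(),manip.current_clock())
E
```

```text
[0.56366997 0.23253013 0.212     ] [0.56634239 0.23150873 0.012     ]
(np.float64(0.0006258028952934347), np.float64(0.19499999999999995)) [0.5247266  0.34873201 0.195     ]
(np.float64(0.0011846868088703122), np.float64(0.28999999999999987)) [0.69535753 0.21118365 0.29      ]
(np.float64(0.0008276817890985092), np.float64(0.2049999999999999)) [0.56324541 0.22953465 0.205     ]
[np.float64(0.5630879195404692), np.float64(0.23064596303451368)]
[0.0805698  0.0144364  0.16928309]
0.025922331395578976 24.9990713596344 [-0.06598295 -1.25961273 -0.27993604] [0.56308866 0.23060099 0.16495853] 5.6167
```

Gripped: the gap is 26 mm. Next I lift, carry it over the housing and look.

```bash
python3 - <<'E'
from h import *
p=manip.current_tool_pos()
manip.servo_line([p[0],p[1],.34],vel=.15)
print(manip.current_force(),manip.current_finger_gap())
manip.servo_line([.5695,-.271,.34],vel=.22)
cw=viewer.get_calibration("wrist")
a=viewer.get_image("wrist")[:,:,::-1];b=viewer.get_image("scene")[:,:,::-1]
cv2.imwrite("pics/w2.png",cv2.resize(a,None,fx=.9375,fy=.9375));cv2.imwrite("pics/s2.png",cv2.resize(b[200:440,120:440],None,fx=2,fy=2))
s=viewer.get_calibration("scene")
print(proj(cw,[.5695,-.271,.112]),proj(cw,[.5695,-.271,.187]),(proj(s,[.5695,-.271,.187])-[120,200])*2,(proj(s,[.5695,-.271,.112])-[120,200])*2,manip.current_clock(),manip.current_tool_pos(),manip.current_finger_gap())
E
```

```text
[-0.86381222  0.32503949 -2.82859985] 0.02561751654113015
[312.94933479 207.74568468] [312.52645217 222.95872283] [188.20888736 226.91176336] [197.7763685  260.86378865] 9.4667 [ 0.5697913  -0.27003782  0.34008316] 0.025636489278512805
```

View pics/w2.png

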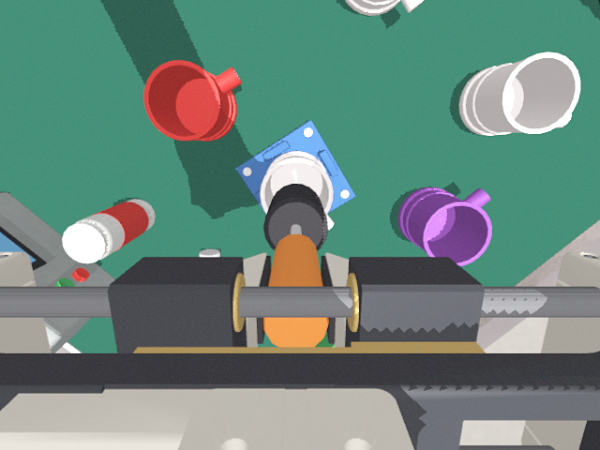

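View pics/s2.png

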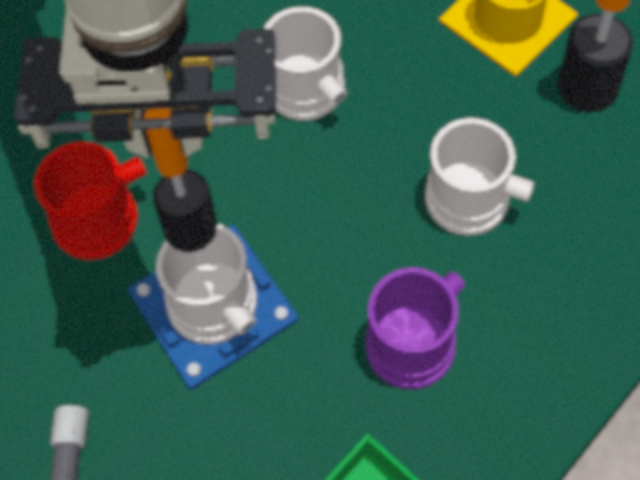

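The brush hangs straight above the housing. In the wrist view the rim is centred near (297,187) and the bristles near (296,210), so there may be an offset of a few mm. I'll check with projected circles overlaid.

```bash
python3 - <<'E'
from h import *
t=np.linspace(0,2*np.pi,73)
def circ(im,c,x,y,z,r,o,k,col):
    pts=np.array([(proj(c,[x+r*np.cos(a),y+r*np.sin(a),z])-o+.5)*k for a in t]); cv2.polylines(im,[np.int32(pts*8)],True,col,1,cv2.LINE_AA,3)
out=[]
P=manip.current_tool_pos()
for n,o in(("wrist",(265,140)),("scene",(170,260))):
    c=viewer.get_calibration(n);im=viewer.get_image(n)[:,:,::-1]
    w=cv2.resize(im[o[1]:o[1]+120,o[0]:o[0]+100],None,fx=4,fy=4,interpolation=cv2.INTER_CUBIC)
    circ(w,c,.5695,-.271,.112,.042,np.array(o),4,(0,0,255))
    circ(w,c,.5695,-.271,.012,.046,np.array(o),4,(255,0,255))
    circ(w,c,P[0],P[1],P[2]-.153,.025,np.array(o),4,(0,255,0))
    circ(w,c,P[0],P[1],P[2]-.083,.025,np.array(o),4,(0,255,255))
    out.append(w)
cv2.imwrite("pics/ov.png",np.hstack(out))
E
```

```text
(no output)
```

View pics/ov.png

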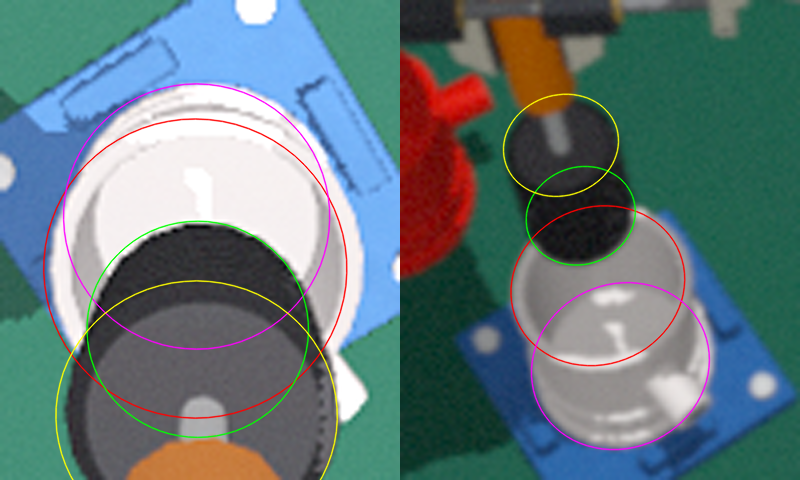

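The overlays put the rim 1–3 mm from my estimate and the bristles as predicted, against 13 mm of clearance. I apply a small correction of +1 and +2 mm, then brush with force checks.

```bash
python3 - <<'E'
from h import *
x,y=.5703,-.269
f0=manip.current_force()
manip.servo_line([x,y,.27],vel=.15)
manip.servo_line([x,y,.215],vel=.1); print("in",manip.current_force()-f0)
manip.servo_line([x,y,.182],vel=.08); print("low",manip.current_force()-f0)
z=.182; 
while z>.170:
    z-=.001; manip.servo_line([x,y,z],vel=.03); f=manip.current_force()-f0
    if f[2]>3: break
print("floor",z,f,manip.current_tool_pos(),manip.current_finger_gap(),manip.current_clock())
E
```

```text
in [-0.0038264  -0.85936928  0.93563781]
low [ 0.46697315 -0.12074445  0.03419156]
floor 0.176 [-2.6959769   0.0249064   7.22251378] [ 0.57061508 -0.26917635  0.17696993] 0.025716938837418737 12.9417
```

```bash
python3 - <<'E'
from h import *
x,y=.5703,-.269
for i in range(4):
    manip.servo_line([x,y,.259],vel=.12); u=manip.current_tool_pos()[2]
    if i==3: break
    manip.servo_line([x,y,.180],vel=.12); manip.servo_line([x,y,.176],vel=.04)
    print(u,manip.current_tool_pos()[2],manip.current_force(),manip.current_clock())
manip.servo_line([x,y,.34],vel=.15)
manip.servo_line([.566,.228,.34],vel=.22)
a=viewer.get_image("wrist")[:,:,::-1];b=viewer.get_image("scene")[:,:,::-1]
t=np.linspace(0,2*np.pi,73)
P=manip.current_tool_pos()
for n,im in(("wrist",a:=a.copy()),("scene",b:=b.copy())):
    c=viewer.get_calibration(n)
    for X,Y,z,r in((.566,.228,.08,.042),(P[0],P[1],P[2]-.153,.025)):
        cv2.polylines(im,[np.int32([proj(c,[X+r*np.cos(q),Y+r*np.sin(q),z])*8 for q in t])],True,(0,0,255),1,cv2.LINE_AA,3)
a=cv2.resize(a[140:290,250:380],(390,450),interpolation=2);b=cv2.resize(b[140:390,180:440],(410,450))
cv2.imwrite("pics/ov2.png",np.hstack([a,b]));print(manip.current_clock(),P,manip.current_finger_gap())
E
```

```text
0.25796831438821166 0.17694575919886227 [ 1.01542635 -0.74769329  0.91414074] 14.8417
0.2580628857998057 0.1769049554432133 [ 1.2760902  -0.18474825  0.85748301] 16.7417
0.2580861345825704 0.17685752524330572 [ 0.43691847 -0.72054001  1.18928857] 18.6417
22.6833 [0.56626123 0.22706145 0.34003629] 0.025394720083432982
```

View pics/ov2.png

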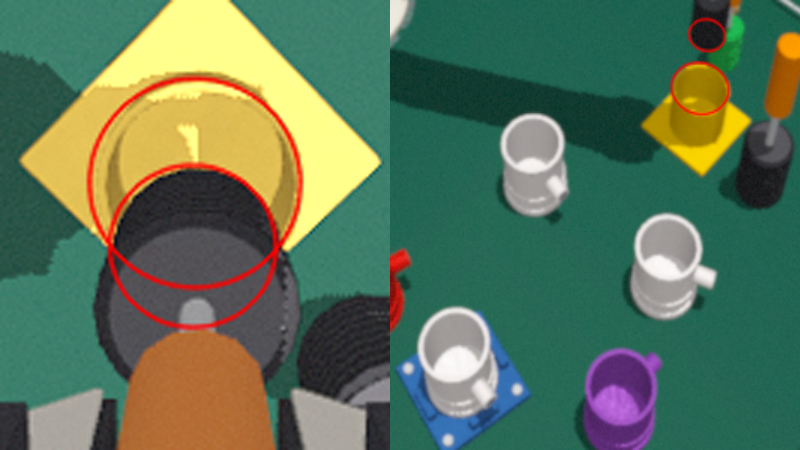

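The housing is seated in its nest and the spares are untouched. The empty stand rim matches the prediction within about 2 mm. Now I set the brush down.

```bash
python3 - <<'E'
from h import *
x,y=.566,.229
f0=manip.current_force()
manip.servo_line([x,y,.24],vel=.15)
manip.servo_line([x,y,.170],vel=.08); print(manip.current_force()-f0)
z=.170
while z>.160:
    z-=.001; manip.servo_line([x,y,z],vel=.03); f=manip.current_force()-f0
    if f[2]>2: break
print("floor",z,f,manip.current_tool_pos())
effector.close(5); manip.sleep(.3)
effector.open_jaws(); manip.sleep(.3)
manip.servo_line([x,y,.30],vel=.12)
manip.servo_line([x-.06,y-.1,.38],vel=.2); manip.sleep(.5)
b=viewer.get_image("scene")[:,:,::-1]
cv2.imwrite("pics/end.png",cv2.resize(b[80:400,120:500],None,fx=2,fy=2)[:600]);print(manip.current_clock(),manip.current_force())
E
```

```text
[-0.60842544  0.41756704 -0.13835693]
floor 0.164 [-1.90869786 -0.68696279  6.64679483] [0.56627683 0.22910357 0.16476002]
30.675 [0.31120202 0.07128709 0.22835505]
```

View pics/end.png

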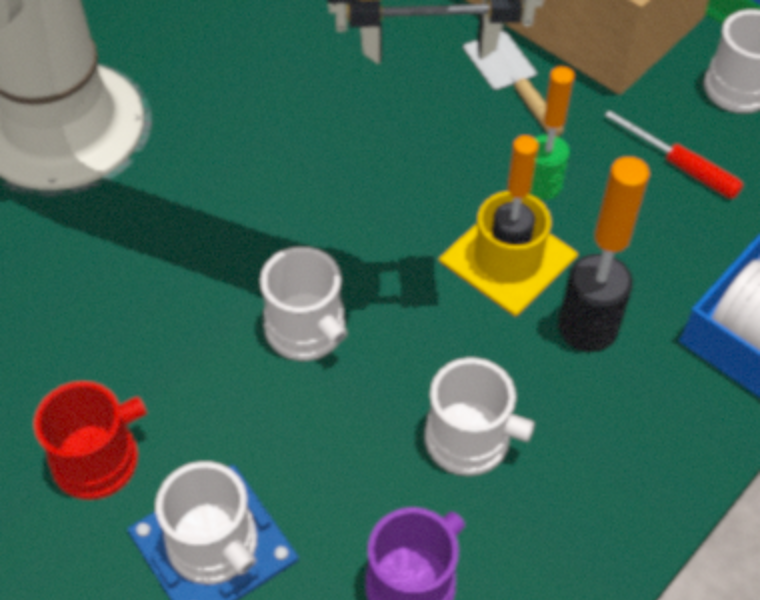

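The brush stands upright in the yellow stand (515,210), the housing is seated in its nest (205,525), and the gripper is clear.

```bash
python3 -c "
from bench import manip
print(manip.hand_in())"
```

```text
the job is handed in; nothing more can be done
None
```

I brushed the housing out with four strokes to the bottom of its bore, set the brush back upright in its yellow stand, let go, and handed the job in at about 31 s; the final picture shows the housing still seated and the spares undisturbed.

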